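# Release and push out the backup battery tray with a hex key

### The job

Take the T-handled hex key out of its wooden stand, put its pin into the recess of the battery tray and gently press and hold down the release button inside while you push the tray fully out of its case with the pin. Then put the key back upright in its stand, fully home, and leave everything else as it is.

Things in the scene. Friction and masses are not known exactly. Their poses are not given: they have to be found in the camera images.
- hex_key: Loose T-handled hex key, 0.12 kg, standing pin down in the stand. Origin: centre of its steel hub's underside; z up along the shank. Round steel pin, 6 mm diameter, 70 mm down from the origin. Hub 20 mm diameter, 14 mm high; on it the black crossbar, 64 mm long (along x), 16 mm thick (along y), 14 to 42 mm above the origin. Pinch the crossbar across its 16 mm.
- key_tip (a point): Lower end of the key's pin (70 mm below the key's origin along its z).
- stand: Fixed wooden block 70 x 70 x 80 mm; origin at the centre of its underside. An upright through hole, 11 mm wide with a 3 mm chamfer, is in the middle of its top. When the key is home its hub rests on the block's top, so that the key's origin is 80 mm above the stand's origin.
- case: Fixed grey battery case 180 x 100 x 50 mm (x, y, z), open above and at its +x end; origin at the centre of its underside. The battery tray slides out along the case's +x.
- tray: White plastic battery tray, 80 mm wide, 163 mm long. Its inner end is a solid block, 50 mm long, 80 mm wide, with the round recess in the middle of its flat top; three grey cells lie in front. Origin: centre of the recess's mouth, 48 mm above the work surface; axes as the case's. The tray and its button must not be loaded by more than 18 N.
- recess (a point): The recess's mouth (same point as the tray's origin). Upright round recess 12.5 mm wide; in it the release button, 10.6 mm wide, flat top anywhere from 10 to 24 mm down, differing from case to case and not measured: feel for it. Sprung: gives from 3 N, frees the tray when pressed 3 mm (7.5 N), hits its stop at 4.8 mm (10 N).
- tray_out (a joint): How far the tray is out along the case's +x: 0 locked in (up to 2 mm of play), 0.045 m at the end stop. About 4 N of friction. The button must stay held down all the way: whenever it rises the latch catches at the next of its notches, about 13 mm apart. Beyond 0.038 m the latch rises behind the last notch and the tray stays out.
- mug: White ceramic mug, 95 mm high, bystander. Origin: centre of its underside.
- shaker: Clear shaker with black spout lid, 190 mm high, bystander. Origin: centre of its underside.
- spray: White plastic bottle, 56 mm diameter, 140 mm high, bystander. Origin: centre of its underside.
- collar: Blue plastic ring collar, 76 mm outside, 30 mm high, bystander. Origin: centre of its underside.
- allen: Small L-shaped hex key lying flat, 75 mm long, bystander. Origin: middle of its long leg.
- ball_center (a point): Centre of an orange massage ball, 64 mm diameter, in a small steel tidy; bystander.

How it is judged:
By the outcome, as a careful person would: the job done as asked, in the order asked, and still so for the second after the job is handed in, with the robot touching nothing.
It also fails if it takes over 64 s, if anything falls off the work surface, if the arm or the gripper's body presses on something with over 40 N, if the wrist force passes 120 N, or if a joint passes its speed limit or range.

### The arm

A 7-joint arm with a two-finger parallel gripper is mounted at the origin on the work surface. World frame = base frame: x ahead of the robot, y to its left, z up, the work surface at z = 0. Lengths are in m, angles in rad, forces in N, time in s.
With the tool pointing down it reaches from about 0.35 to 0.775 m from the base axis. Payload 3.1 kg.
Tool frame: the origin (TCP) lies midway between the tips of the shut fingers; the grasp point (between the pads) lies 19 mm behind it (arm.grasp_offset is the z of the grasp point in the tool frame, in m); z points along the fingers, y is the line along which they close (so a half turn about z gives the same grasp; the last joint's range is limited). The gripper opens to 85 mm and grips with 20 to 120 N. Pads are 22 mm wide; open, the fingers measure 114 mm over their backs; the gripper's body (76 mm by 85 mm) begins 54 mm behind the grasp point. The pads swing forward as they close: fully open they stand 13 mm farther back than shut.
Start: joints at [-1.143, 0.311, 0.014, 1.512, -0.004, 1.319, -0.027], TCP at [0.249, 0.49, 0.231] pointing down, gripper open.
Joint ranges: [-2.7, 2.7], [-0.3, 1.91], [-1.27, 1.3], [0.12, 2.57], [-1.44, 4.58], [0.2, 2.03], [-3.05, 3.05]. Speed limits (rad/s): [2.79, 2.79, 3.14, 3.14, 3.14, 3.14, 3.14].

### API

Orientations are given as a unit quaternion [w, x, y, z].
In Python, from plant import telemetry, imaging, job, arm gives the robot as it stands.
- The arm moves only by the tool arm_command, never from a script. Its argument "moves" is a list of rows, each a list of 7 numbers: the shift along the tool's x, y, z in mm, then the turn, a rotation vector about the tool's x, y, z in rad, then the closure in counts, from 0 (fully open) to 255 (shut). In form: [[tx, ty, tz, wx, wy, wz, grip], ...]. A call has 1 to 5 rows; each row is the pose to reach, as a shift and turn from the pose commanded when the call began, along the tool's axes at that moment; what a row does not reach only later rows make up. A row lasts 1/12 s, in which the tool goes at most 41.7 mm and 7.16 degrees, less where a joint would pass 70% of its speed; a pose out of reach is approached as far as the arm can. A call with a gripper value outside its range is refused whole. The fingers move at their own pace and stop on an object; "grip_force" is the grip in N (left out, the last holds). Time passes only in rows, so rows that repeat a pose let the fingers close. It gives the time, the measured TCP pose, the force, the opening and the grip force at its end, in the units of the state.
- telemetry.sense(): the state, without advancing time (a new reading comes with each control period).
- imaging.read_camera(name): name is "scene" or "top"; returns the picture (480x640x3 uint8, red, green, blue); there is no depth.
- imaging.camera_model(name): a dict with "fx", "fy", "cx", "cy" (pixels), "rvec" (rotation vector, rad) and "tvec" (3), from world to camera coordinates, as OpenCV has them. Camera axes: x right, y down, z forward; pixel columns grow to the right and rows downward; lengths in m; the calibration is good to about 2 mm. A picture is of the moment at which its call begins. camera_model takes no time and is no camera call.
- job.sign_off(): hands the job in; it is judged then, once.
Trained networks look in the newest picture that a camera, given by its name, has taken for a name from the list of things; names that differ only in an ending like _2 or _b are one class to them, and where a whole thing is asked for, a point or a joint stands for the part that bears it (a point fixed in the world has none). Each returns a list of dicts, best first, with "confidence" (0 to 1); they miss things now and then, are a little off and sometimes report something else, mostly with a low value. They report only what shows in the picture. A call takes as long as a camera call.
- imaging.boxes_of(camera, target): "bbox" ([left, top, width, height] in pixels, round what is visible of it).
- imaging.silhouettes(camera, target): "pixels" (480x640 bool, what is visible of it) and "bbox" ([left, top, width, height] in pixels, round what is visible of it).
- imaging.mark_of(camera, target): "xy" ([column, row] in pixels: a listed point, or the origin of a listed thing).
The state is a dict: "time_s": time; "joint_positions": joint angles; "qd": joint speeds; "joint_efforts": joint torques, N m; "tool_pos": TCP position; "orientation": TCP orientation; "wrist_force": force on the tool from outside, world axes, zero at the start; "moment": the same for the moment, N m; "finger_gap": finger opening in m; "finger_force": force on a finger pad.
Only numpy, scipy, OpenCV 4.12 (cv2) and the standard library are available. Lean on these libraries where they do the work, as an engineer would, in place of code of your own. Each camera call takes 0.05 s, during which the arm holds its last target. There are 200 camera calls.

## Working session

There is one attempt and no reset: what is moved stays moved. The work goes in short steps, Python scripts to look and compute and a tool call to move; the robot and the scene stay as the last step left them, time stands still between calls to the robot, and variables do not carry over. Pictures are saved under pics/ and viewed, at most 10 in all, crops included, and the job is handed in when it is done.

Besides the shell and the picture viewer there is one more tool, called after "Call:" as name([rows], argument=value, ...), one row to a line, values as JSON. arm_command: Moves the arm, as the interface text tells. Its arguments: {"type":"object","properties":{"moves":{"type":"array","items":{"type":"array","items":{"type":"number"}}},"grip_force":{"type":"number"}},"required":["moves"]}

```bash
mkdir -p pics; ls
cat > h.py <<'E'
import numpy as np, cv2
from scipy.spatial.transform import Rotation as R
from plant import telemetry, imaging, job, arm
def pix2z(cam,xy,z):
    m=imaging.camera_model(cam); Rm=R.from_rotvec(np.ravel(m["rvec"])).as_matrix(); t=np.ravel(m["tvec"])
    d=Rm.T@np.array([(xy[0]-m["cx"])/m["fx"],(xy[1]-m["cy"])/m["fy"],1]); c=-Rm.T@t
    return c+d*(z-c[2])/d[2]
def proj(cam,p):
    m=imaging.camera_model(cam); Rm=R.from_rotvec(np.ravel(m["rvec"])).as_matrix(); q=Rm@np.array(p)+np.ravel(m["tvec"])
    return np.array([m["fx"]*q[0]/q[2]+m["cx"],m["fy"]*q[1]/q[2]+m["cy"]])
def snap(cam,name):
    im=imaging.read_camera(cam); cv2.imwrite(f"pics/{name}.png",im[:,:,::-1]); return im
def tri(a,b):
    # two-view triangulation: scene pixel a, top pixel b
    A=[]
    for cam,p in(("scene",a),("top",b)):
        m=imaging.camera_model(cam); Rm=R.from_rotvec(np.ravel(m["rvec"])).as_matrix(); P=np.c_[Rm,np.ravel(m["tvec"])]
        x=[(p[0]-m["cx"])/m["fx"],(p[1]-m["cy"])/m["fy"]]
        A+=[x[0]*P[2]-P[0],x[1]*P[2]-P[1]]
    v=np.linalg.svd(np.array(A))[2][3]; return v[:3]/v[3]
E
python3 - <<'E'
from h import *
np.set_printoptions(precision=4,suppress=True)
for c in("scene","top"): 
    snap(c,c+"0"); m=imaging.camera_model(c); Rm=R.from_rotvec(np.ravel(m["rvec"])).as_matrix(); print(c,-Rm.T@np.ravel(m["tvec"]),m["fx"])
    for t in "hex_key stand case tray recess mug shaker spray collar allen ball_center".split():
        print(c,t,[(np.round(d["xy"],1).tolist(),round(d["confidence"],2)) for d in imaging.mark_of(c,t)[:2]])
print(telemetry.sense(), arm.grasp_offset)
E
```

```text
pics
scene [1.1577 0.6262 0.7174] 470.6230652206069
scene hex_key [([442.2, 275.9], 0.73)]
scene stand []
scene case [([307.9, 269.3], 0.62)]
scene tray []
scene recess [([301.6, 239.7], 0.58)]
scene mug [([316.3, 353.1], 0.8)]
scene shaker [([185.6, 235.1], 0.91)]
scene spray [([259.4, 190.3], 0.77), ([306.0, 236.7], 0.53)]
scene collar [([393.6, 239.9], 0.75), ([327.5, 200.8], 0.63)]
scene allen [([330.0, 202.8], 0.65)]
scene ball_center [([237.7, 293.9], 0.77)]
top [ 0.4331 -0.0055  0.8299] 442.8309279537871
top hex_key [([147.0, 287.6], 0.83), ([492.9, 300.4], 0.66)]
top stand [([162.7, 297.8], 0.88)]
top case [([307.2, 229.4], 0.77), ([308.8, 130.7], 0.72)]
top tray [([326.2, 234.2], 0.81)]
top recess [([328.1, 235.7], 0.96)]
top mug [([216.1, 153.5], 0.64)]
top shaker [([463.7, 163.7], 0.94)]
top spray [([493.4, 301.6], 0.93)]
top collar [([267.0, 354.9], 0.92)]
top allen [([398.3, 359.6], 0.54)]
top ball_center [([312.5, 133.1], 0.63)]
{'time_s': 1.2, 'joint_positions': array([-1.1427,  0.3109,  0.014 ,  1.5115, -0.0044,  1.3192, -0.0272]), 'qd': array([ 0.0011,  0.0002, -0.0009,  0.0019,  0.0011, -0.0001, -0.0006]), 'joint_efforts': array([ -0.0006, -37.9819,   0.1456, -23.0855,   0.0123,   0.0021,
        -0.    ]), 'tool_pos': array([0.249 , 0.4904, 0.2313]), 'orientation': array([-0.    ,  0.2327,  0.9725, -0.    ]), 'wrist_force': array([-0.3674, -0.4809,  0.4917]), 'moment': array([ 0.0042, -0.0302,  0.0148]), 'finger_force': 0.0, 'finger_gap': 0.08538835976535346} -0.0187
```

View pics/top0.png

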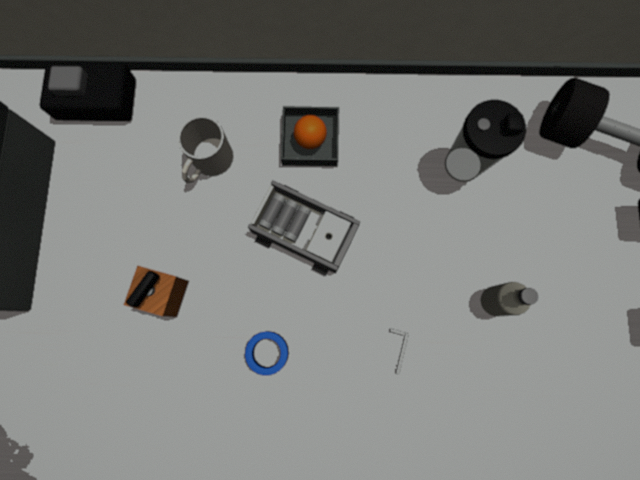

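View pics/scene0.png

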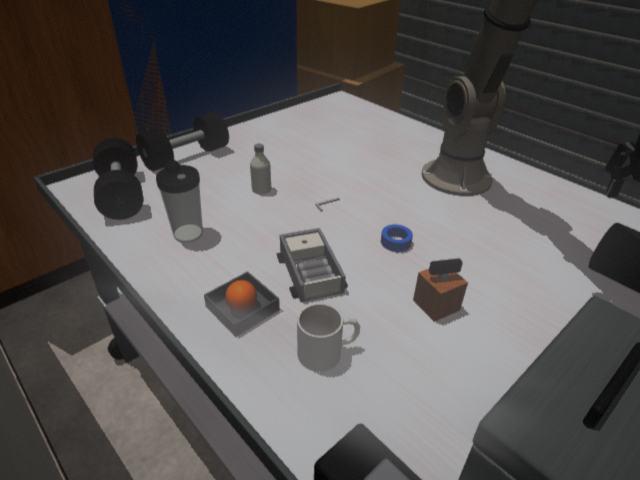

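The top view shows the stand at about (155,291), with the crossbar running from (133,303) to (155,273). The recess is at (328,237). The case's open end points up and to the left, toward (255,215). The path is free of bystanders.

Run:
```python
from h import *
np.set_printoptions(precision=4,suppress=True)
im=imaging.read_camera("top")
a=cv2.resize(im[255:325,110:200],None,fx=6,fy=6,interpolation=cv2.INTER_CUBIC)
b=cv2.resize(im[175:280,240:365],None,fx=4,fy=4,interpolation=cv2.INTER_CUBIC)
h=max(a.shape[0],b.shape[0]); o=np.zeros((840,540,3),np.uint8); o[:420,:540]=a; o[420:840,:500]=b
o=cv2.resize(o,None,fx=.7,fy=.7); cv2.imwrite("pics/crop.png",o[:,:,::-1])
for cam in("top","scene"):
  if cam=="scene": imaging.read_camera("scene")
  for t in("hex_key","stand","case","tray"):
    for d in imaging.silhouettes(cam,t)[:1]:
        c=max(cv2.findContours(d["pixels"].astype(np.uint8),cv2.RETR_EXTERNAL,cv2.CHAIN_APPROX_NONE)[0],key=len)
        bx=cv2.boxPoints(cv2.minAreaRect(c)); print(cam,t,d["confidence"],bx.tolist())
        if cam=="top":
            z={"hex_key":.122,"stand":.08,"case":.05,"tray":.048}[t]
            w=np.array([pix2z(cam,p,z)[:2] for p in bx]); print(w.tolist(),w.mean(0))
# dark bar in the top view
g=cv2.cvtColor(im,cv2.COLOR_RGB2GRAY); m=np.zeros_like(g); m[262:312,125:167]=(im[262:312,125:167].max(2)<45)
c=max(cv2.findContours(m,cv2.RETR_EXTERNAL,cv2.CHAIN_APPROX_NONE)[0],key=len);bx=cv2.boxPoints(cv2.minAreaRect(c));print("bar",bx.tolist())
w=np.array([pix2z("top",p,.122)[:2] for p in bx]);print(w,w.mean(0))
# brown = red much above blue
m=np.zeros_like(g); m[255:325,110:200]=((im[255:325,110:200,0].astype(int)-im[255:325,110:200,2])>40)*255
print("recess",pix2z("top",[328.3,236.3],.048)); 
for p in([147,287.6],[160,291]): print(pix2z("top",p,.08))
```

```text
top hex_key 0.62 [[125.10739135742188, 302.27520751953125], [149.16107177734375, 267.91278076171875], [163.72482299804688, 278.107421875], [139.671142578125, 312.4698486328125]]
[[0.4644816185119273, 0.3031924867091682], [0.5202896245748623, 0.2699039614434434], [0.5042985676882391, 0.2447847809025882], [0.4489954541355205, 0.2782699479851953]] [0.4845 0.274 ]
top stand 0.57 [[138.3000030517578, 309.1000061035156], [151.90000915527344, 268.3000183105469], [189.6999969482422, 280.8999938964844], [176.09999084472656, 321.6999816894531]]
[[0.45547068265367896, 0.2979805848108695], [0.5248934824940642, 0.28146630249875854], [0.5047026265304493, 0.21483114529252686], [0.4360947926360044, 0.23239646843625517]] [0.4803 0.2567]
top case 0.69 [[243.6411895751953, 236.27203369140625], [271.3125915527344, 178.06663513183594], [361.3016357421875, 220.84829711914062], [333.6302185058594, 279.0537109375]]
[[0.5899561994079163, 0.13228721777751676], [0.7007127411286738, 0.08682820260310252], [0.6225741658803491, -0.07933516014667334], [0.5161788581749472, -0.030719931559376506]] [0.6074 0.0273]
top
[... 713 characters left out ...]
61865234375]]
scene case 0.77 [[270.02044677734375, 238.9111328125], [323.12078857421875, 218.81912231445312], [350.16357421875, 290.2894287109375], [297.063232421875, 310.3814392089844]]
scene tray 0.68 [[248.19796752929688, 144.7715606689453], [269.0913391113281, 143.27919006347656], [272.6548156738281, 193.1675262451172], [251.76144409179688, 194.65989685058594]]
bar [[125.53142547607422, 301.7073669433594], [149.71095275878906, 268.8923034667969], [160.96768188476562, 277.1867370605469], [136.7881622314453, 310.0018005371094]]
[[0.4654 0.3026]
 [0.5187 0.2689]
 [0.5057 0.2494]
 [0.4528 0.2833]] [0.4856 0.276 ]
recess [ 0.5933 -0.0202  0.048 ]
[0.4918 0.2867 0.08  ]
[0.4865 0.264  0.08  ]
```

View pics/crop.png

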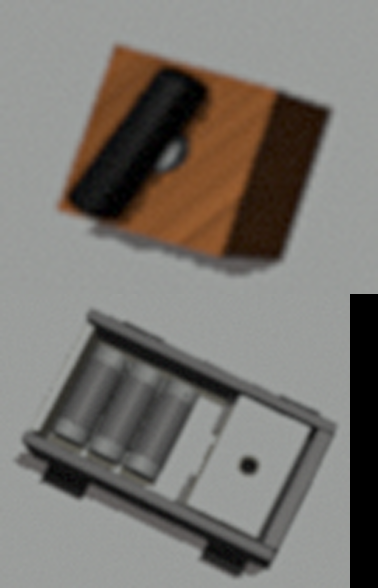

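```bash
cat >> h.py <<'E'
def go(p,tool_y_yaw=None):
    """tool-frame shift (mm) and wrist turn from measured pose to world TCP p, tool down"""
    s=telemetry.sense(); q=s["orientation"]; Rt=R.from_quat([q[1],q[2],q[3],q[0]])
    d=Rt.inv().apply(np.array(p)-s["tool_pos"])*1000
    w=np.zeros(3)
    if tool_y_yaw is not None:
        a=np.radians(tool_y_yaw); y=np.array([np.cos(a),np.sin(a),0]); z=np.array([0,0,-1.]); x=np.cross(y,z)
        w=(Rt.inv()*R.from_matrix(np.c_[x,y,z])).as_rotvec()
    print("t",s["time_s"],"pos",s["tool_pos"].round(4),"shift",d.round(1),"turn",w.round(3),"F",s["wrist_force"].round(2),"gap",round(s["finger_gap"],4))
E
python3 - <<'E'
from h import *
print(pix2z("top",[150.5,290.8],.08),pix2z("top",[328.9,236.1],.048))
go([.487,.2795,.190],58)
E
```

```text
[0.48652728 0.28025021 0.08      ] [ 0.59369698 -0.02126604  0.048     ]
t 1.7 pos [0.249  0.4904 0.2313] shift [-307.7  -80.3   41.3] turn [-0.     0.     0.089] F [-0.57  0.79 -0.18] gap 0.0855
```

Call:
arm_command([
  [-38,-10,0,0,0,0.02,0],
  [-76,-20,0,0,0,0.04,0],
  [-114,-30,0,0,0,0.06,0],
  [-152,-40,0,0,0,0.08,0],
  [-190,-50,0,0,0,0.089,0],
], grip_force=60)

```text
time_s: 2.12
tool_pos: [0.3969, 0.3585, 0.2315]
orientation: [0.0, 0.276, 0.961, 0.0]
wrist_force: [-0.2, 0.6, 0.6]
finger_gap: 0.0856
finger_force: 0.0
```

```bash
python3 -c "
from h import *
go([.487,.2795,.190],58)"
```

```text
t 2.1167 pos [0.3969 0.3585 0.2315] shift [-118.3  -19.2   41.5] turn [ 0.001  0.    -0.001] F [-0.17  0.56  0.61] gap 0.0856
```

Call:
arm_command([
  [-38,-6,10,0,0,0,0],
  [-76,-12,20,0,0,0,0],
  [-108,-17,30,0,0,0,0],
  [-118,-19,40,0,0,0,0],
  [-118,-19,41,0,0,0,0],
])

```text
time_s: 2.53
tool_pos: [0.4876, 0.2763, 0.1882]
orientation: [-0.0, 0.28, 0.96, -0.002]
wrist_force: [0.1, -0.3, 0.2]
finger_gap: 0.0853
finger_force: 0.0
```

```bash
python3 -c "
from h import *
go([.487,.2795,.098],58)
snap('scene','s1');im=snap('top','t1')
o=np.hstack([cv2.imread('pics/s1.png')[200:340,380:500],cv2.imread('pics/t1.png')[220:360,90:210]]);cv2.imwrite('pics/c1.png',cv2.resize(o,None,fx=3,fy=3,interpolation=cv2.INTER_CUBIC))"
```

```text
t 2.5333 pos [0.4876 0.2763 0.1882] shift [ 2.3  2.8 90.2] turn [-0.005  0.001 -0.008] F [ 0.14 -0.33  0.25] gap 0.0853
```

View pics/c1.png

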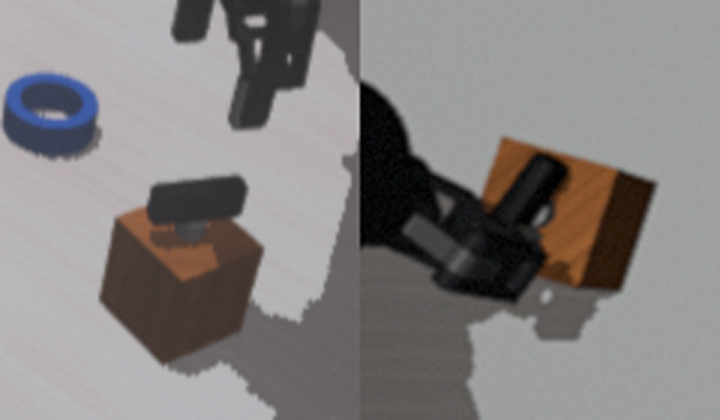

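The picture shows the open gripper above the bar, with its fingers on either side of it. I'll check this against the projection and then go down.

```bash
python3 -c "
from h import *
p=telemetry.sense()['tool_pos'];print(proj('scene',p+[0,0,.013]),proj('top',p+[0,0,.013]))
go([.487,.2795,.098],58)"
```

```text
[453.81650502 226.59374746] [116.96969084 285.32287209]
t 2.6333 pos [0.4845 0.2821 0.1898] shift [-3.7 -0.9 91.8] turn [-0.001 -0.002  0.   ] F [-0.7   0.56  0.28] gap 0.0854
```

Call:
arm_command([
  [0,0,25,0,0,0,0],
  [0,0,50,0,0,0,0],
  [0,0,75,0,0,0,0],
  [0,0,90,0,0,0,0],
  [0,0,92,0,0,0,0],
])

```text
time_s: 3.05
tool_pos: [0.4814, 0.2834, 0.0957]
orientation: [-0.003, 0.273, 0.962, -0.001]
wrist_force: [-0.6, 0.2, -0.2]
finger_gap: 0.0856
finger_force: 0.0
```

Call:
arm_command([
  [0,0,0,0,0,0,60],
  [0,0,0,0,0,0,120],
  [0,0,0,0,0,0,180],
  [0,0,0,0,0,0,240],
  [0,0,0,0,0,0,255],
])

```text
time_s: 3.47
tool_pos: [0.4864, 0.2818, 0.0996]
orientation: [0.001, 0.276, 0.961, 0.001]
wrist_force: [-0.0, -0.1, 0.8]
finger_gap: 0.0254
finger_force: 0.0
```

Call:
arm_command([
  [0,0,0,0,0,0,255],
  [0,0,0,0,0,0,255],
  [0,0,0,0,0,0,255],
  [0,0,0,0,0,0,255],
])

```text
time_s: 3.8
tool_pos: [0.4866, 0.2819, 0.0995]
orientation: [0.001, 0.276, 0.961, 0.001]
wrist_force: [-0.0, -0.1, 5.6]
finger_gap: 0.0149
finger_force: 60.6
```

```bash
python3 -c "
from h import *
go([.487,.2795,.098],58); print(telemetry.sense()['moment'])"
```

```text
t 3.8 pos [0.4866 0.2819 0.0995] shift [-1.6 -1.8  1.5] turn [ 0.002  0.001 -0.   ] F [-0.01 -0.13  5.58] gap 0.0149
[0.03671796 0.05883276 0.02665954]
```

Call:
arm_command([
  [0,0,-5,0,0,0,255],
  [0,0,-25,0,0,0,255],
  [0,0,-55,0,0,0,255],
  [0,0,-85,0,0,0,255],
  [0,0,-100,0,0,0,255],
], grip_force=80)

```text
time_s: 4.22
tool_pos: [0.4868, 0.2815, 0.2013]
orientation: [0.001, 0.276, 0.961, 0.001]
wrist_force: [1.0, 0.7, -0.7]
finger_gap: 0.0142
finger_force: 80.0
```

Call:
arm_command([
  [0,0,0,0,0,0,255],
  [0,0,0,0,0,0,255],
  [0,0,0,0,0,0,255],
])

```text
time_s: 4.47
tool_pos: [0.4843, 0.2802, 0.1961]
orientation: [-0.002, 0.276, 0.961, -0.002]
wrist_force: [-0.6, -0.9, -1.6]
finger_gap: 0.0141
finger_force: 80.0
```

```bash
python3 -c "
from h import *
for c in('scene','top'):
  im=snap(c,c+'2')
  print(imaging.mark_of(c,'key_tip')[:1],imaging.mark_of(c,'stand')[:1])
p=telemetry.sense()['tool_pos'];print(proj('scene',p-[0,0,.0895]),proj('top',p-[0,0,.0895]))
go([.5937,-.0213,.190],58)
o=np.hstack([cv2.imread('pics/scene2.png')[150:340,350:510],cv2.imread('pics/top2.png')[200:390,80:240]]);cv2.imwrite('pics/c2.png',cv2.resize(o,None,fx=2.5,fy=2.5,interpolation=cv2.INTER_CUBIC))"
```

```text
[{'xy': [444.8, 264.9], 'confidence': 0.82}] [{'xy': [434.1, 300.9], 'confidence': 0.62}]
[{'xy': [143.1, 291.5], 'confidence': 0.78}] [{'xy': [161.6, 295.4], 'confidence': 0.96}]
[443.78784137 264.94528248] [143.73894917 290.24895024]
t 4.7667 pos [0.4852 0.2809 0.1972] shift [-252.2 -198.7    7.4] turn [-0.002 -0.001 -0.   ] F [-0.3  -0.06 -1.32] gap 0.0148
```

View pics/c2.png

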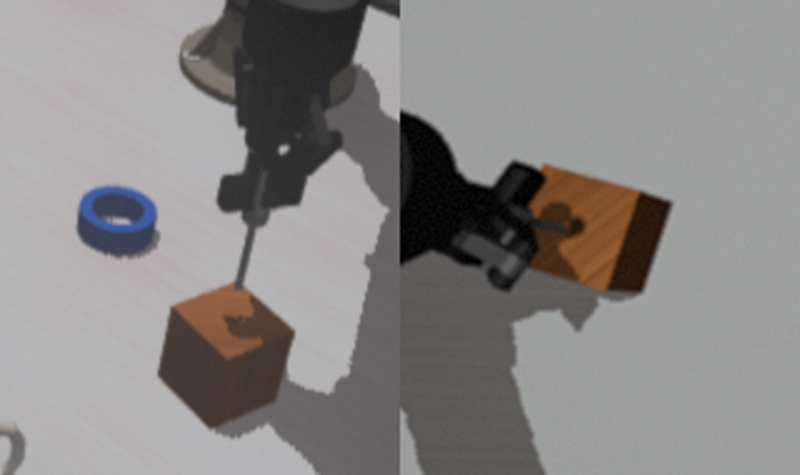

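The key hangs upright with its tip at (445,265) in the scene view and (143,291) in the top view, as predicted. The stand hole shows in the top view at (150.8,290.4), which is about (0.487, 0.280). I'll go to the recess now.

Call:
arm_command([
  [-15,-12,0,0,0,0,255],
  [-40,-32,0,0,0,0,255],
  [-68,-54,0,0,0,0,255],
  [-96,-76,0,0,0,0,255],
  [-124,-98,0,0,0,0,255],
])

```text
time_s: 5.18
tool_pos: [0.5391, 0.131, 0.1981]
orientation: [-0.0, 0.275, 0.961, -0.0]
wrist_force: [0.2, 0.7, -1.2]
finger_gap: 0.0142
finger_force: 80.0
```

Call:
arm_command([
  [-28,-22,0,0,0,0,255],
  [-56,-44,0,0,0,0,255],
  [-84,-66,0,0,0,0,255],
  [-108,-85,0,0,0,0,255],
  [-122,-96,0,0,0,0,255],
])

```text
time_s: 5.6
tool_pos: [0.592, -0.0197, 0.1981]
orientation: [0.001, 0.279, 0.96, -0.002]
wrist_force: [-0.3, -1.2, -1.3]
finger_gap: 0.0145
finger_force: 80.0
```

Call:
arm_command([
  [-5,-4,0,0,0,0,255],
  [-5,-4,0,0,0,0,255],
  [-5,-4,0,0,0,0,255],
  [-5,-4,0,0,0,0,255],
])

```text
time_s: 5.93
tool_pos: [0.5932, -0.0165, 0.1981]
orientation: [-0.001, 0.274, 0.962, 0.001]
wrist_force: [-0.0, 1.3, -0.4]
finger_gap: 0.0141
finger_force: 80.0
```

```bash
cat > look.py <<'E'
from h import *
import sys
for c in('scene','top'):
  im=snap(c,c+sys.argv[1])
  k=imaging.mark_of(c,'key_tip')[:1]; r=imaging.mark_of(c,'recess')[:1]
  print(c,[(d['xy'],d['confidence']) for d in k+r])
  s=telemetry.sense();p=s['tool_pos'];q=s['orientation'];t=p+R.from_quat([q[1],q[2],q[3],q[0]]).apply([0,0,.0895]);print('tip fk',t,proj(c,t),'recess proj',proj(c,[.5937,-.0213,.048]))
go([.5937,-.0213,.190],58)
E
python3 look.py 3
```

```text
scene [([306.9, 222.2], 0.68), ([312.3, 270.1], 0.22)]
tip fk [ 0.59334525 -0.01721016  0.10877926] [304.23012398 219.46998305] recess proj [302.88884277 240.18700881]
top []
tip fk [ 0.59353803 -0.01869456  0.10890343] [328.20505511 228.82740883] recess proj [328.91888006 236.09872056]
t 6.2333 pos [ 0.5935 -0.0187  0.1984] shift [-1.5 -2.1  8.4] turn [ 0.    -0.     0.001] F [ 0.11  0.01 -2.04] gap 0.0147
```

Call:
arm_command([
  [-1,-2,15,0,0,0,255],
  [-1.5,-2,30,0,0,0,255],
  [-1.5,-2,45,0,0,0,255],
  [-1.5,-2,45,0,0,0,255],
  [-1.5,-2,45,0,0,0,255],
])

```text
time_s: 6.65
tool_pos: [0.5931, -0.0219, 0.1527]
orientation: [-0.001, 0.276, 0.961, -0.0]
wrist_force: [-0.3, 0.2, -1.1]
finger_gap: 0.0139
finger_force: 79.9
```

Call:
arm_command([
  [0,0,0,0,0,0,255],
  [0,0,0,0,0,0,255],
  [0,0,0,0,0,0,255],
])

```text
time_s: 6.9
tool_pos: [0.5947, -0.0223, 0.1546]
orientation: [0.001, 0.276, 0.961, 0.0]
wrist_force: [-0.3, -0.0, -1.7]
finger_gap: 0.0144
finger_force: 79.9
```

```bash
python3 look.py 4; python3 -c "
import cv2,numpy as np
o=np.hstack([cv2.imread('pics/scene4.png')[170:290,260:350],cv2.imread('pics/top4.png')[170:290,270:360]]);cv2.imwrite('pics/c4.png',cv2.resize(o,None,fx=4.4,fy=4.4,interpolation=cv2.INTER_CUBIC))"
```

```text
scene [([307.9, 235.2], 0.63), ([301.1, 237.5], 0.68)]
tip fk [ 0.59431558 -0.02225861  0.06450751] [302.41552139 234.41882034] recess proj [302.88884277 240.18700881]
top []
tip fk [ 0.5939452  -0.02224438  0.06400402] [329.66693221 234.15372475] recess proj [328.91888006 236.09872056]
t 7.2 pos [ 0.5939 -0.0222  0.1535] shift [  0.7   0.7 -36.5] turn [ 0.  0. -0.] F [-0.72 -0.49 -1.05] gap 0.0146
```

View pics/c4.png

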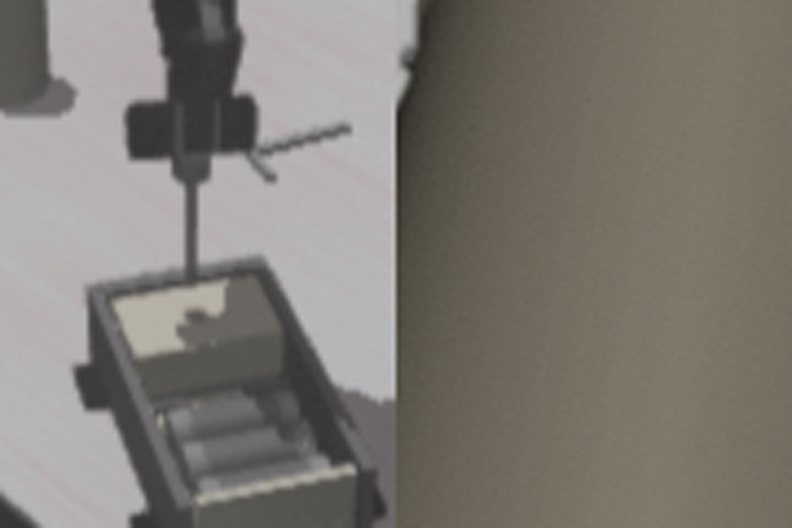

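In the scene view the pin tip is at about (303,234), just above the recess at about (304,241). The arm hides the top view. I'll refine the recess position from the first pictures.

```bash
python3 -c "
from h import *
for c,(x,y) in (('scene',(304,241)),('top',(329,236))):
  g=cv2.imread('pics/%s0.png'%c,0).astype(float); w=g[y-6:y+7,x-7:x+8]; print(w.astype(int))
  m=np.median(np.r_[w[0],w[-1]]); wt=np.clip(m-20-w,0,None); yy,xx=np.mgrid[y-6:y+7,x-7:x+8]
  p=[(wt*xx).sum()/wt.sum(),(wt*yy).sum()/wt.sum()];print(c,p,pix2z(c,p,.048))
"
```

```text
[[ 95 108 123 124 130 137 139 151 164 164 165 167 167 167 169]
 [139 151 163 165 164 167 165 167 167 168 170 170 169 169 169]
 [166 168 168 169 167 168 168 168 168 169 169 168 168 169 170]
 [168 169 169 168 168 167 168 166 167 167 168 170 169 169 168]
 [169 168 169 167 167 160 157 154 155 161 167 168 167 168 169]
 [169 168 168 167 160 136 126 118 123 138 162 169 167 169 170]
 [169 167 168 167 152 107  90  87  88 106 150 168 169 169 169]
 [169 168 169 168 156 116  96  91  92 112 151 167 168 168 169]
 [168 168 169 168 166 151 136 129 130 145 164 168 169 168 169]
 [169 168 168 169 167 166 164 165 165 167 170 168 169 168 168]
 [168 169 169 168 168 169 169 167 170 168 168 168 169 169 168]
 [168 168 168 168 169 168 169 169 168 168 167 165 166 166 165]
 [169 169 169 167 167 166 166 166 164 156 151 149 144 140 137]]
scene [np.float64(302.99052774018946), np.float64(240.10284167794316)] [ 0.59331491 -0.02138451  0.048     ]
[[154 157 155 155 157 157 156 156 157 156 155 155 156 155 153]
 [156 155 156 155 155 154 152 153 156 154 156 156 156 156 156]
 [157 156 156 155 146 136 131 133 142 151 157 158 156 155 156]
 [155 155 156 144 119  91  82  88 105 132 148 155 157 155 156]
 [155 157 154 132  85  48  35  42  62  98 134 153 158 156 154]
 [156 156 147 116  58  24  24  20  31  70 119 151 156 156 155]
 [155 156 143 104  49  24  27  17  22  64 115 150 157 155 155]
 [155 156 146 112  62  33  32  26  36  78 128 154 156 158 156]
 [157 154 151 133  97  61  49  50  67 104 144 157 157 156 155]
 [157 157 154 153 132 113  99  99 111 134 154 157 155 157 154]
 [155 155 156 157 153 150 145 142 147 153 154 156 156 157 155]
 [154 156 156 156 156 157 156 156 157 156 156 155 154 154 156]
 [154 155 157 155 157 157 156 156 154 155 156 156 156 156 154]]
top [np.float64(328.3769255981645), np.float64(235.86496230744018)] [ 0.59411074 -0.02031764  0.048     ]
```

Call:
arm_command([
  [0.5,0.5,6,0,0,0,255],
  [0.5,0.5,12,0,0,0,255],
  [0.5,0.5,13,0,0,0,255],
  [0.5,0.5,14,0,0,0,255],
  [0.5,0.5,14,0,0,0,255],
])

```text
time_s: 7.62
tool_pos: [0.5933, -0.0215, 0.1387]
orientation: [-0.001, 0.276, 0.961, -0.0]
wrist_force: [-0.2, -0.1, -1.1]
finger_gap: 0.0142
finger_force: 79.9
```

Call:
arm_command([
  [0,0,0.5,0,0,0,255],
  [0,0,1,0,0,0,255],
  [0,0,1.5,0,0,0,255],
  [0,0,2,0,0,0,255],
  [0,0,2.5,0,0,0,255],
])

```text
time_s: 8.03
tool_pos: [0.5937, -0.0215, 0.1369]
orientation: [0.0, 0.276, 0.961, 0.0]
wrist_force: [-0.4, 0.5, -0.6]
finger_gap: 0.0144
finger_force: 79.9
```

Call:
arm_command([
  [0,0,0.5,0,0,0,255],
  [0,0,1,0,0,0,255],
  [0,0,1.5,0,0,0,255],
  [0,0,2,0,0,0,255],
  [0,0,2.5,0,0,0,255],
])

```text
time_s: 8.45
tool_pos: [0.5937, -0.0215, 0.1342]
orientation: [0.0, 0.276, 0.961, 0.0]
wrist_force: [-0.6, 0.2, -1.1]
finger_gap: 0.0145
finger_force: 79.9
```

Call:
arm_command([
  [0,0,1,0,0,0,255],
  [0,0,2,0,0,0,255],
  [0,0,3,0,0,0,255],
  [0,0,4,0,0,0,255],
  [0,0,5,0,0,0,255],
])

```text
time_s: 8.87
tool_pos: [0.5936, -0.0216, 0.1292]
orientation: [-0.0, 0.276, 0.961, -0.0]
wrist_force: [0.6, 0.1, -1.0]
finger_gap: 0.0146
finger_force: 79.9
```

Call:
arm_command([
  [0,0,0.5,0,0,0,255],
  [0,0,1,0,0,0,255],
  [0,0,1.5,0,0,0,255],
  [0,0,2,0,0,0,255],
  [0,0,2.5,0,0,0,255],
])

```text
time_s: 9.28
tool_pos: [0.5937, -0.0216, 0.1268]
orientation: [0.0, 0.276, 0.961, 0.0]
wrist_force: [0.1, 0.6, -1.0]
finger_gap: 0.0141
finger_force: 80.1
```

Call:
arm_command([
  [0,0,0.5,0,0,0,255],
  [0,0,1,0,0,0,255],
  [0,0,1.5,0,0,0,255],
  [0,0,2,0,0,0,255],
  [0,0,2.5,0,0,0,255],
])

```text
time_s: 9.7
tool_pos: [0.5939, -0.0216, 0.1249]
orientation: [0.0, 0.276, 0.961, 0.0]
wrist_force: [-0.8, -0.1, 2.9]
finger_gap: 0.0144
finger_force: 80.7
```

Call:
arm_command([
  [0,0,0.5,0,0,0,255],
  [0,0,1,0,0,0,255],
  [0,0,1.5,0,0,0,255],
  [0,0,2,0,0,0,255],
  [0,0,2.5,0,0,0,255],
])

```text
time_s: 10.12
tool_pos: [0.594, -0.0216, 0.1226]
orientation: [0.001, 0.276, 0.961, 0.0]
wrist_force: [-2.1, 0.3, 6.2]
finger_gap: 0.014
finger_force: 81.1
```

Call:
arm_command([
  [0,0,0.4,0,0,0,255],
  [0,0,0.8,0,0,0,255],
  [0,0,1.2,0,0,0,255],
  [0,0,1.2,0,0,0,255],
  [0,0,1.2,0,0,0,255],
])

```text
time_s: 10.53
tool_pos: [0.5941, -0.0216, 0.1218]
orientation: [0.001, 0.276, 0.961, 0.0]
wrist_force: [-2.9, 0.1, 8.3]
finger_gap: 0.0143
finger_force: 81.3
```

Call:
arm_command([
  [0.1,1,0,0,0,0,255],
  [0.3,2,0,0,0,0,255],
  [0.4,3,0,0,0,0,255],
  [0.5,4,0,0,0,0,255],
  [0.6,5,0,0,0,0,255],
])

```text
time_s: 10.95
tool_pos: [0.595, -0.0199, 0.1215]
orientation: [-0.0, 0.276, 0.961, -0.002]
wrist_force: [-3.4, -3.4, 8.1]
finger_gap: 0.0143
finger_force: 81.3
```

Call:
arm_command([
  [0.2,1.5,0,0,0,0,255],
  [0.4,3,0,0,0,0,255],
  [0.6,4.5,0,0,0,0,255],
  [0.7,6,0,0,0,0,255],
])

```text
time_s: 11.28
tool_pos: [0.5975, -0.0146, 0.1215]
orientation: [-0.0, 0.277, 0.961, -0.002]
wrist_force: [-3.5, -2.4, 8.2]
finger_gap: 0.0142
finger_force: 81.3
```

Call:
arm_command([
  [0.2,2,0,0,0,0,255],
  [0.4,4,0,0,0,0,255],
  [0.7,6,0,0,0,0,255],
  [0.9,8,0,0,0,0,255],
  [1.2,10,0,0,0,0,255],
])

```text
time_s: 11.7
tool_pos: [0.6018, -0.0054, 0.1215]
orientation: [-0.0, 0.277, 0.961, -0.002]
wrist_force: [-3.6, -2.2, 8.1]
finger_gap: 0.0144
finger_force: 81.3
```

Call:
arm_command([
  [0.2,2,0,0,0,0,255],
  [0.4,4,0,0,0,0,255],
  [0.7,6,0,0,0,0,255],
  [0.9,8,0,0,0,0,255],
  [1.2,10,0,0,0,0,255],
])

```text
time_s: 12.12
tool_pos: [0.6061, 0.0037, 0.1215]
orientation: [-0.0, 0.277, 0.961, -0.002]
wrist_force: [-3.8, -3.0, 8.8]
finger_gap: 0.0145
finger_force: 81.3
```

```bash
python3 -c "
from h import *
s=telemetry.sense();d=s['tool_pos'][:2]-[.5937,-.0215];print(d@[.423,.906],d@[-.906,.423],s['wrist_force'],s['moment'],s['tool_pos'])
im=snap('scene','s5');cv2.imwrite('pics/c5.png',cv2.resize(cv2.imread('pics/s5.png')[170:330,240:400],None,fx=3.5,fy=3.5,interpolation=cv2.INTER_CUBIC))"
```

```text
0.02803453405540682 -0.0005446808908784444 [-3.8351464  -3.03554559  8.76014228] [-0.94438657  1.16832235  0.02493383] [0.60605499 0.0036748  0.1214901 ]
```

View pics/c5.png

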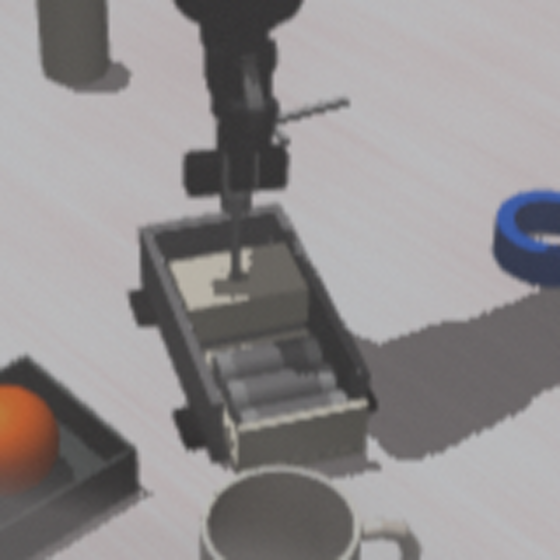

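The tray is sliding out with the button held. The pin is in the recess at crop (237,280), and the block has moved clear of the rear wall. I'll keep going.

Call:
arm_command([
  [0.2,2,0,0,0,0,255],
  [0.4,4,0,0,0,0,255],
  [0.7,6,0,0,0,0,255],
  [0.9,8,0,0,0,0,255],
  [1.2,10,0,0,0,0,255],
])

```text
time_s: 12.58
tool_pos: [0.6103, 0.0129, 0.1215]
orientation: [-0.0, 0.277, 0.961, -0.002]
wrist_force: [-4.2, -2.9, 8.7]
finger_gap: 0.0145
finger_force: 81.3
```

Call:
arm_command([
  [0.2,1.2,0,0,0,0,255],
  [0.3,2.4,0,0,0,0,255],
  [0.4,3.6,0,0,0,0,255],
  [0.5,4.8,0,0,0,0,255],
  [0.6,6,0,0,0,0,255],
])

```text
time_s: 13.0
tool_pos: [0.613, 0.0184, 0.1215]
orientation: [-0.0, 0.277, 0.961, -0.002]
wrist_force: [-4.0, -2.7, 8.8]
finger_gap: 0.0143
finger_force: 81.3
```

Call:
arm_command([
  [0,0.5,0,0,0,0,255],
  [0.1,1,0,0,0,0,255],
  [0.2,1.5,0,0,0,0,255],
  [0.2,2,0,0,0,0,255],
])

```text
time_s: 13.33
tool_pos: [0.6138, 0.0202, 0.1215]
orientation: [-0.0, 0.276, 0.961, -0.002]
wrist_force: [-3.6, -2.3, 8.9]
finger_gap: 0.0146
finger_force: 81.3
```

```bash
python3 -c "
from h import *
s=telemetry.sense();d=s['tool_pos'][:2]-[.5937,-.0215];print(d@[.423,.906],d@[-.906,.423],s['wrist_force'],s['moment'],s['tool_pos'])"
```

```text
0.046280834731248215 -0.0005763218787372196 [-3.60354451 -2.30020701  8.93092835] [-0.91310818  1.39169791  0.05797999] [0.61380367 0.02019645 0.12147965]
```

Call:
arm_command([
  [0,0.5,0,0,0,0,255],
  [0.1,1,0,0,0,0,255],
  [0.2,1.5,0,0,0,0,255],
  [0.2,2,0,0,0,0,255],
])

```text
time_s: 13.67
tool_pos: [0.6141, 0.0206, 0.1214]
orientation: [-0.001, 0.277, 0.961, -0.003]
wrist_force: [-5.3, -4.1, 10.1]
finger_gap: 0.0145
finger_force: 81.4
```

Call:
arm_command([
  [0,0.5,0,0,0,0,255],
  [0.1,1,0,0,0,0,255],
  [0.1,1.3,0,0,0,0,255],
])

```text
time_s: 13.92
tool_pos: [0.6144, 0.0209, 0.1214]
orientation: [-0.001, 0.277, 0.961, -0.004]
wrist_force: [-4.9, -5.7, 8.7]
finger_gap: 0.0145
finger_force: 81.5
```

Call:
arm_command([
  [-0.2,-1.5,-1,0,0,0,255],
  [-0.3,-3,-3,0,0,0,255],
  [-0.4,-3.5,-6,0,0,0,255],
  [-0.5,-4,-10,0,0,0,255],
  [-0.5,-4,-15,0,0,0,255],
])

```text
time_s: 14.33
tool_pos: [0.6143, 0.0229, 0.1347]
orientation: [-0.001, 0.276, 0.961, 0.0]
wrist_force: [0.1, 0.6, -1.3]
finger_gap: 0.0145
finger_force: 79.9
```

Call:
arm_command([
  [0,0,-10,0,0,0,255],
  [0,0,-25,0,0,0,255],
  [0,0,-45,0,0,0,255],
  [0,0,-65,0,0,0,255],
  [0,0,-75,0,0,0,255],
])

```text
time_s: 14.75
tool_pos: [0.6162, 0.0231, 0.2138]
orientation: [0.002, 0.275, 0.961, 0.001]
wrist_force: [0.9, -0.7, -0.8]
finger_gap: 0.0142
finger_force: 79.9
```

```bash
python3 -c "
from h import *
go([.487,.281,.200],58)
im=snap('scene','s6');print([(d['xy'],d['confidence']) for d in imaging.mark_of('scene','key_tip')[:1]]);s=telemetry.sense();print(proj('scene',s['tool_pos']-[0,0,.0895]));cv2.imwrite('pics/c6.png',cv2.resize(cv2.imread('pics/s6.png')[140:320,240:400],None,fx=3.2,fy=3.2,interpolation=cv2.INTER_CUBIC))"
```

```text
t 14.75 pos [0.6162 0.0231 0.2138] shift [246.2 150.4  13.4] turn [0.003 0.004 0.001] F [ 0.89 -0.74 -0.83] gap 0.0142
[([308.3, 227.4], 0.68)]
[308.4218055  226.04008184]
```

View pics/c6.png

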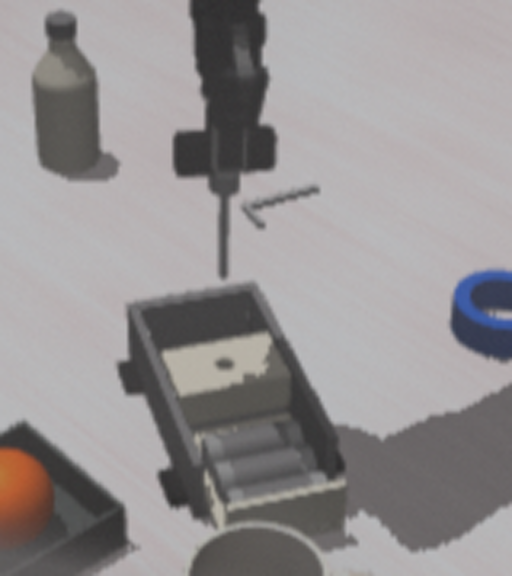

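The tray is out: the recess now shows at about (310,254). The key is still straight in the grip, so I'll take it back to the stand.

Call:
arm_command([
  [15,9,3,0,0,0,255],
  [42,26,6,0,0,0,255],
  [72,44,9,0,0,0,255],
  [102,62,11,0,0,0,255],
  [130,80,13,0,0,0,255],
])

```text
time_s: 15.27
tool_pos: [0.5446, 0.1607, 0.1958]
orientation: [-0.001, 0.276, 0.961, -0.001]
wrist_force: [-0.6, 1.2, -1.7]
finger_gap: 0.0146
finger_force: 79.9
```

Call:
arm_command([
  [30,18,0,0,0,0,255],
  [60,37,0,0,0,0,255],
  [90,55,0,0,0,0,255],
  [108,66,0,0,0,0,255],
  [115,70,0,0,0,0,255],
])

```text
time_s: 15.68
tool_pos: [0.4822, 0.285, 0.1959]
orientation: [-0.002, 0.272, 0.962, 0.0]
wrist_force: [-1.0, 0.9, -0.9]
finger_gap: 0.0146
finger_force: 79.9
```

Call:
arm_command([
  [0,0,0,0,0,0,255],
  [0,0,0,0,0,0,255],
  [0,0,0,0,0,0,255],
  [0,0,0,0,0,0,255],
])

```text
time_s: 16.02
tool_pos: [0.4878, 0.2766, 0.1974]
orientation: [0.0, 0.278, 0.961, -0.001]
wrist_force: [-0.5, 0.1, -1.4]
finger_gap: 0.0143
finger_force: 79.9
```

```bash
python3 -c "
from h import *
print('recess',pix2z('scene',[310.3,253.8],.048))
imaging.read_camera('scene');a=imaging.mark_of('scene','key_tip')[:1];snap('top','t7');b=imaging.mark_of('top','key_tip')[:1];s=telemetry.sense()
for c,k in(('scene',a),('top',b)): print([(d['xy'],d['confidence']) for d in k],proj(c,s['tool_pos']-[0,0,.0895]))
print(proj('top',[.487,.28,.08]))
go([.487,.281,.175],58)"
```

```text
recess [0.61364551 0.02677696 0.048     ]
[([437.5, 305.3], 0.69)] [442.22201703 264.54107028]
[([145.0, 291.6], 0.7)] [145.3079758  289.15852821]
[150.67272947 290.52337678]
t 16.2167 pos [0.487  0.2783 0.1976] shift [ 1.4  2.3 22.6] turn [-0.     0.    -0.002] F [ 0.18 -0.21 -1.96] gap 0.0143
```

Call:
arm_command([
  [1,2,8,0,0,0,255],
  [1,2,16,0,0,0,255],
  [1,2,20,0,0,0,255],
  [1,2,22,0,0,0,255],
  [1,2,22,0,0,0,255],
])

```text
time_s: 16.63
tool_pos: [0.4859, 0.2813, 0.1744]
orientation: [-0.001, 0.276, 0.961, -0.001]
wrist_force: [0.2, 0.2, -1.5]
finger_gap: 0.0145
finger_force: 79.9
```

Call:
arm_command([
  [0,0,2,0,0,0,255],
  [0,0,4,0,0,0,255],
  [0,0,6,0,0,0,255],
  [0,0,8,0,0,0,255],
  [0,0,10,0,0,0,255],
])

```text
time_s: 17.05
tool_pos: [0.4867, 0.2816, 0.1655]
orientation: [0.0, 0.276, 0.961, 0.0]
wrist_force: [-0.1, 0.0, -1.9]
finger_gap: 0.0144
finger_force: 79.9
```

Call:
arm_command([
  [0,0,2,0,0,0,255],
  [0,0,4,0,0,0,255],
  [0,0,6,0,0,0,255],
  [0,0,8,0,0,0,255],
  [0,0,10,0,0,0,255],
])

```text
time_s: 17.47
tool_pos: [0.4866, 0.2816, 0.1554]
orientation: [-0.0, 0.276, 0.961, 0.0]
wrist_force: [-0.3, -0.2, -1.4]
finger_gap: 0.0146
finger_force: 79.9
```

Call:
arm_command([
  [0,0,8,0,0,0,255],
  [0,0,18,0,0,0,255],
  [0,0,28,0,0,0,255],
  [0,0,38,0,0,0,255],
  [0,0,46,0,0,0,255],
])

```text
time_s: 17.88
tool_pos: [0.4862, 0.2816, 0.1079]
orientation: [-0.0, 0.276, 0.961, -0.0]
wrist_force: [0.3, 0.2, -1.5]
finger_gap: 0.0145
finger_force: 80.0
```

Call:
arm_command([
  [0,0,2,0,0,0,255],
  [0,0,4,0,0,0,255],
  [0,0,6,0,0,0,255],
  [0,0,7,0,0,0,255],
  [0,0,8,0,0,0,255],
])

```text
time_s: 18.3
tool_pos: [0.4866, 0.2815, 0.1017]
orientation: [0.0, 0.276, 0.961, 0.0]
wrist_force: [0.3, 0.8, -1.1]
finger_gap: 0.0145
finger_force: 80.0
```

Call:
arm_command([
  [0,0,0.5,0,0,0,255],
  [0,0,1,0,0,0,255],
  [0,0,1.5,0,0,0,255],
  [0,0,2,0,0,0,255],
  [0,0,2,0,0,0,255],
])

```text
time_s: 18.72
tool_pos: [0.4866, 0.2816, 0.0996]
orientation: [0.0, 0.276, 0.961, 0.0]
wrist_force: [-0.1, 0.4, -1.5]
finger_gap: 0.0142
finger_force: 80.0
```

Call:
arm_command([
  [0,0,0.4,0,0,0,255],
  [0,0,0.8,0,0,0,255],
  [0,0,1.2,0,0,0,255],
  [0,0,1.2,0,0,0,255],
])

```text
time_s: 19.05
tool_pos: [0.4867, 0.2816, 0.0995]
orientation: [0.0, 0.276, 0.961, 0.0]
wrist_force: [-1.9, -1.0, 5.6]
finger_gap: 0.0141
finger_force: 81.0
```

Contact at the home height, so the hub is seated. I'll release slowly, let it settle and rise.

Call:
arm_command([
  [0,0,-0.5,0,0,0,200],
  [0,0,-0.5,0,0,0,120],
  [0,0,-0.5,0,0,0,60],
  [0,0,-0.5,0,0,0,0],
  [0,0,-0.5,0,0,0,0],
], grip_force=20)

```text
time_s: 19.47
tool_pos: [0.4866, 0.2816, 0.0987]
orientation: [0.0, 0.276, 0.961, -0.0]
wrist_force: [-0.2, 0.5, 0.2]
finger_gap: 0.0663
finger_force: 0.0
```

Call:
arm_command([
  [0,0,0,0,0,0,0],
  [0,0,0,0,0,0,0],
  [0,0,0,0,0,0,0],
  [0,0,0,0,0,0,0],
  [0,0,0,0,0,0,0],
])

```text
time_s: 19.88
tool_pos: [0.4866, 0.2816, 0.0989]
orientation: [0.0, 0.276, 0.961, 0.0]
wrist_force: [0.1, -0.4, -0.1]
finger_gap: 0.0854
finger_force: 0.0
```

Call:
arm_command([
  [0,0,-10,0,0,0,0],
  [0,0,-35,0,0,0,0],
  [0,0,-65,0,0,0,0],
  [0,0,-95,0,0,0,0],
  [0,0,-120,0,0,0,0],
])

```text
time_s: 20.3
tool_pos: [0.4871, 0.2818, 0.222]
orientation: [0.001, 0.276, 0.961, 0.001]
wrist_force: [0.5, 0.6, -0.6]
finger_gap: 0.0854
finger_force: 0.0
```

Call:
arm_command([
  [30,0,0,0,0,0,0],
  [65,0,0,0,0,0,0],
  [100,0,0,0,0,0,0],
  [130,0,0,0,0,0,0],
  [150,0,0,0,0,0,0],
])

```text
time_s: 20.72
tool_pos: [0.3559, 0.3636, 0.22]
orientation: [-0.001, 0.274, 0.962, 0.001]
wrist_force: [0.8, 0.4, 0.0]
finger_gap: 0.0854
finger_force: 0.0
```

```bash
python3 -c "
from h import *
snap('scene','s8');snap('top','t8')
print(telemetry.sense()['finger_gap'])
for t in('hex_key','recess'):print([(d['xy'],d['confidence']) for d in imaging.mark_of('top',t)[:1]])
print(proj('top',[.6127,.0195,.048]))
cv2.imwrite('pics/c8.png',np.vstack([cv2.resize(cv2.imread('pics/s8.png')[180:340,240:480],None,fx=2,fy=2),cv2.resize(cv2.imread('pics/t8.png')[170:330,120:360],None,fx=2,fy=2)])[:600])"
```

```text
0.08546650505325132
[([149.1, 290.2], 0.58)]
[([305.3, 228.7], 0.26)]
[306.54841285 225.39353147]
```

View pics/c8.png

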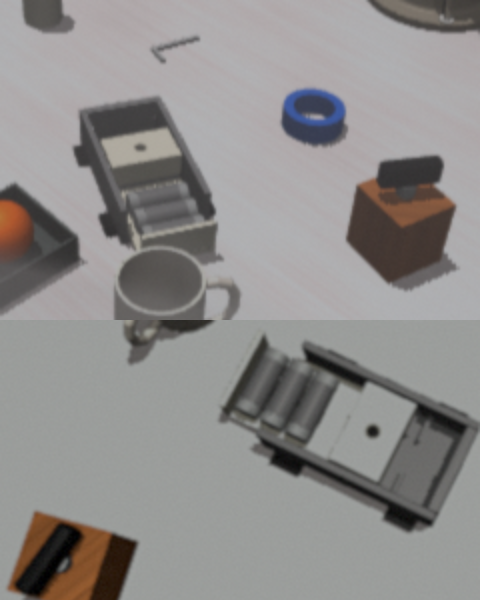

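The tray is fully out: the recess is at top (306.5,225.5), matching 45 mm of travel. The key stands home and upright in the stand, and the bystanders are untouched.

```bash
python3 -c "
from plant import job
print(job.sign_off())"
```

```text
the job is handed in; nothing more can be done
None
```

The job is handed in: the tray is fully out at its 45 mm stop, the key is upright and home in its stand, the other things looked unmoved in the last pictures, and the clock stood at about 21 s.

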